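# Open the chip filter of the key-cutting bench

### The job

Open the chip filter box on the key-cutting bench: press its snap tab down with a fingertip until the filter cover pops loose, then push the cover by its upright rib right off its seat, until it lies flat on the open rear deck, wholly clear of the two side lips. Only press and push: do not lift the cover, and leave the bin, the jar and the lock barrel beside the box where they are.

Things in the scene. Friction and masses are not known exactly. Their poses are not given: they have to be found in the camera images.
- filter_box: Low dark grey box, 240 (x) x 128 (y) x 50 mm, fixed to the bench; origin at the centre of its underside, on the bench. Its +x axis is the way the cover slides off: along x come the snap tab (at the -x end), the seated cover, the rear deck and an end stop. Walls at y = +-47 to 58 mm, 68 mm high, guide the cover. Two blocks, 69 mm high, flank the tab (x -92 to -76, y +-22 to 47 mm).
- lips_end (a point): Where the seat ends: mid-way between the +x ends of the two black side lips, at lip-top height, 72 mm above the bench (x = +10 mm of the filter box). The lips, 4 mm thick, overhang the cover's side edges from x = -72 to +10 mm and reach in to y = +-38 mm.
- deck (a point): Centre of the flat rear deck's upper face, 60 mm above the bench (the seated cover's underside is at the same height), at x = +58 mm of the filter box. The deck runs from x = 12 to 105 mm, where an end stop, a low cross bar 70 mm high, stops the cover.
- tab (a joint): How far the snap tab is pressed down, m: 0 up, 0.009 fully in. Its spring resists with 1.5 N at first, 3.8 N fully in. Its tooth blocks the cover until about 0.006; then spring pins pop the cover 9 mm along +x, over the tooth, so it stays released when the finger leaves. The tab stays part-way down under the cover and rises once the cover has been pushed on some 20 mm.
- tab_pad (a point): Centre of the top of the snap tab's black pad, 36 x 36 mm, 86 mm above the bench when up (x = -96 mm, y = 0 of the filter box). It goes straight down and springs up by itself when nothing holds it.
- cover: Light grey flat plastic filter cover, 84 (x) x 90 (y) x 6 mm, about 0.15 kg, loose; origin at the centre of its underside, axes like the filter box's. A window 18 x 36 mm at its -x end shows the tab's tooth. In the filter box's frame its origin is at x = -30 mm when seated, +52 mm when just clear of the lips, +63 mm against the end stop. It slides with 1 to 5 N of push.
- cover_rib (a point): Middle of the top edge of the cover's upright rib: 6 mm thick (x), 50 mm long (y), standing 18 mm above the cover's upper face (top edge 84 mm above the bench), 20 mm towards +x from the cover's origin. Push on its -x face with the fingertips some 5 mm above the cover's upper face (which is 66 mm above the bench).
- bin_mid (a point): Centre of a loose yellow open bin, 75 x 60 x 45 mm. Leave alone.
- oil_mid (a point): Centre of a loose white jar with black cap, 40 mm across, 85 mm high. Leave alone.
- lock_mid (a point): Centre of a loose brass lock barrel lying on the bench, 55 mm long, 27 mm high. Leave alone.

How it is judged:
By the outcome, as a careful person would: the job done as asked, in the order asked, and still so for the second after the job is handed in, with the robot touching nothing.
It also fails if it takes over 38 s, if anything falls off the work surface, if the arm or the gripper's body presses on something with over 40 N, if the wrist force passes 120 N, or if a joint passes its speed limit or range.

### The arm

A 7-joint arm with a two-finger parallel gripper is mounted at the origin on the work surface. World frame = base frame: x ahead of the robot, y to its left, z up, the work surface at z = 0. Lengths are in m, angles in rad, forces in N, time in s.
With the tool pointing down it reaches from about 0.425 to 0.8 m from the base axis. Payload 8.3 kg.
Tool frame: the origin (TCP) lies on the centre line of the jaws, within the pads' length; the fingertips stand 8 mm ahead of it and the grasp point (between the pads) lies 11 mm behind it; z points along the fingers, y is the line along which they close (so a half turn about z gives the same grasp; the last joint's range is limited). The gripper opens to 85 mm and grips with 20 to 120 N. Pads are 22 mm wide; open, the fingers measure 114 mm over their backs; the gripper's body (76 mm by 85 mm) begins 54 mm behind the grasp point. The pads swing forward as they close: fully open they stand 13 mm farther back than shut.
Start: joints at [-1.384, 0.383, 0.016, 1.37, -0.006, 1.388, -0.046], TCP at [0.154, 0.606, 0.239] pointing down, gripper open.
Joint ranges: [-2.95, 2.95], [-0.25, 2.06], [-1.52, 1.56], [0.18, 2.33], [-1.44, 4.58], [0.02, 2.06], [-3.01, 3.01]. Speed limits (rad/s): [2.39, 2.39, 3.01, 3.01, 3.14, 3.14, 3.14].

### API

Orientations are given as a rotation vector (axis times angle).
In Python, from bench import get_obs, get_image, camera_model, workorder gives the robot as it stands.
- The arm moves only by the shell command python3 -m inch 'ROWS' [FORCE]. ROWS is a JSON object of lists of equal length, an entry for each row: "offset": the shift along the tool's x, y, z as a fraction of full scale, a list of three; "dr": the turn, a rotation vector about the tool's x, y, z as a fraction of full scale, a list of three; "claw": the opening, from -1 (shut) to 1 (fully open), so that 0 is half open. A call has 1 to 10 rows; each row is the pose to reach, as a shift and turn from the pose commanded when the call began, along the tool's axes at that moment; what a row does not reach only later rows make up. Full scale, the value 1, is 0.5 m for a shift and 0.5 rad for a turn. A row lasts 1/12 s, in which the tool goes at most 41.7 mm and 7.16 degrees, less where a joint would pass 70% of its speed; a pose out of reach is approached as far as the arm can. A call with a number of a shift or a turn outside -1 to 1 is refused whole. A call with a gripper value outside its range is refused whole. The fingers move at their own pace and stop on an object; FORCE is the grip in N (left out, the last holds). Time passes only in rows, so rows that repeat a pose let the fingers close. It gives the time, the measured TCP pose, the force, the opening and the grip force at its end, in the units of the state.
- get_obs(): the state, without advancing time (a new reading comes with each control period).
- get_image(name): name is "side" or "top"; returns (picture, depth): 420x560x3 uint8, red, green, blue; 420x560 float32, m along the optical axis (not along the pixel's ray), 0 where there is no reading.
- camera_model(name): a dict with "camera_matrix" (3x3 intrinsics, pixels), "distortion" ([k1, k2, p1, p2, k3] as OpenCV has them; the pictures are not rectified), "R" (3x3) and "t" (3): a world point X has camera coordinates R X + t. Camera axes: x right, y down, z forward; pixel columns grow to the right and rows downward; lengths in m; the calibration is good to about 2 mm. A picture is of the moment at which its call begins. camera_model takes no time and is no camera call.
- workorder.finish_job(): hands the job in; it is judged then, once.
The state is a dict: "t": time; "qpos": joint angles; "joint_velocities": joint speeds; "joint_torque": joint torques, N m; "ee_pos": TCP position; "ee_rot": TCP orientation; "force": force on the tool from outside, world axes, zero at the start; "wrist_torque": the same for the moment, N m; "opening": opening from 0.0 (shut) to 1.0 (fully open); "gripper_force": force on a finger pad.
Only numpy, scipy, OpenCV 4.12 (cv2) and the standard library are available. Lean on these libraries where they do the work, as an engineer would, in place of code of your own. Each camera call takes 0.05 s, during which the arm holds its last target. There are 200 camera calls.

## Working session

There is one attempt and no reset: what is moved stays moved. The work goes in short steps, Python scripts to look and compute and a shell command to move; the robot and the scene stay as the last step left them, time stands still between calls to the robot, and variables do not carry over. Pictures are saved under pics/ and viewed, at most 10 in all, crops included, and the job is handed in when it is done.

```bash
mkdir -p pics
cat > h.py <<'E'
import numpy as np,cv2
from bench import *
def snap(n,f):
    p,d=get_image(n); cv2.imwrite(f'pics/{f}.png',p[:,:,::-1]); np.save(f'pics/{f}.npy',d); return p,d
def px(n,d,u,v,r=2):
    m=camera_model(n);K=np.array(m['camera_matrix']);D=np.array(m['distortion']);R=np.array(m['R']);t=np.array(m['t'])
    w=d[v-r:v+r+1,u-r:u+r+1];z=np.median(w[w>0])
    a=cv2.undistortPoints(np.array([[[u,v]]],float),K,D)[0,0]
    return R.T@(np.array([a[0]*z,a[1]*z,z])-t)
def ray(n,u,v,h):
    m=camera_model(n);K=np.array(m['camera_matrix']);D=np.array(m['distortion']);R=np.array(m['R']);t=np.array(m['t'])
    a=cv2.undistortPoints(np.array([[[u,v]]],float),K,D)[0,0]
    d=R.T@np.array([a[0],a[1],1]);c=-R.T@t
    return c+d*(h-c[2])/d[2]
E
python3 - <<'E'
from h import *
snap('top','t0');snap('side','s0');o=get_obs();print(o['ee_pos'],o['ee_rot'],o['t'],o['force'])
E
```

```text
[0.15434703 0.60518485 0.23836612] [-3.91216237e-01 -3.11694100e+00  2.79220788e-03] 0.1 [-0.40815081 -0.98140184 -0.56650365]
```

View pics/t0.png

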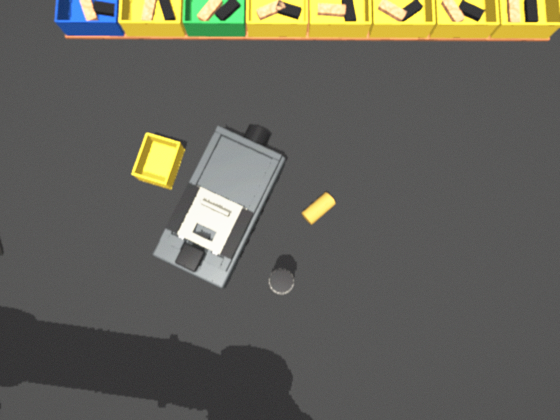

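View pics/s0.png

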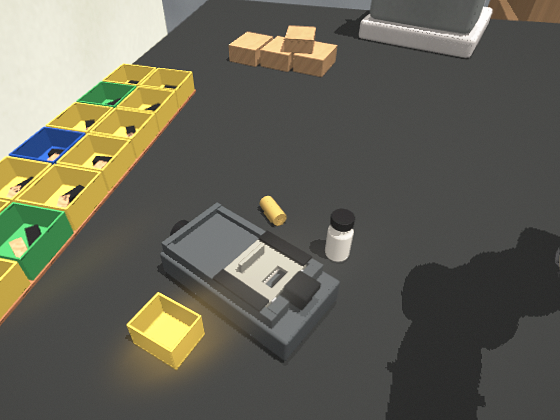

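The top view shows the tab pad near (191,257), the rib near (216,207), and the deck up and to the right. The bin is at (160,160), the jar at (282,280) and the lock at (319,208). I'll measure from an enlarged crop.

Run:
```python
from h import *
im=cv2.imread('pics/t0.png');c=cv2.resize(im[115:305,130:345],None,fx=3.5,fy=3,interpolation=cv2.INTER_CUBIC)
c=cv2.resize(im[118:298,130:345],None,fx=3.3,fy=3.3,interpolation=cv2.INTER_CUBIC)
c=cv2.convertScaleAbs(c,alpha=1.5,beta=15)
cv2.imwrite('pics/t0c.png',c)
d=np.load('pics/t0.npy')
for n,u,v in [('tab',191,257),('rib',216,207),('deck',240,165),('bin',160,160),('jar',282,280),('lock',319,208)]: print(n,px('top',d,u,v).round(4))
```

```text
tab [0.4978 0.184  0.086 ]
rib [0.5765 0.1477 0.0834]
deck [0.6502 0.1132 0.0599]
bin [0.6726 0.2586 0.0028]
jar [0.4634 0.0435 0.0855]
lock [ 0.5848 -0.0185  0.0276]
```

View pics/t0c.png

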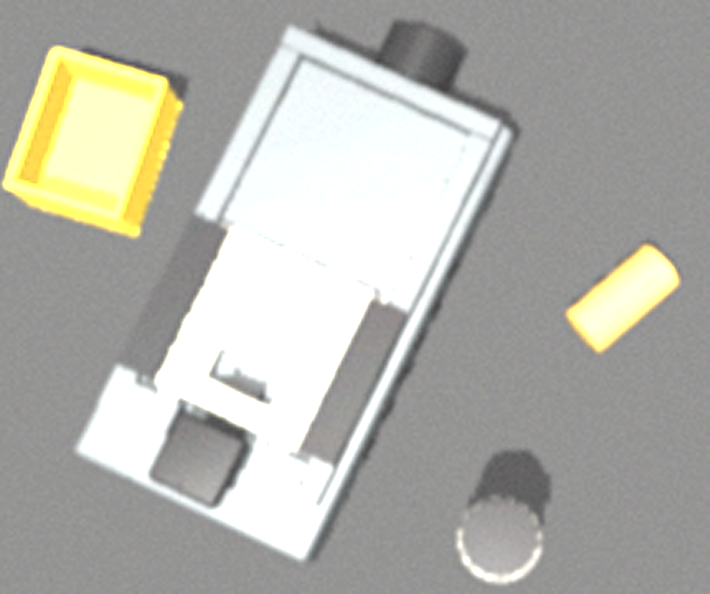

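Run:
```python
from h import *
P=lambda a,b,h: ray('top',130+a/3.3,118+b/3.3,h)
tab=P(199,458,.086)
le=(P(232,226,.068)+P(378,293,.068))/2
l,r=P(232,226,.068),P(378,293,.068)
print('tab',tab,'coveredge',le,np.linalg.norm(le-tab),'should .108', np.linalg.norm(l-r))
d=le-tab;print('yaw',np.degrees(np.arctan2(d[1],d[0])))
d=l-r;print('yaw lat',np.degrees(np.arctan2(d[1],d[0]))-90)
# box top outer edge right: two corners on wall, front edge of base 50mm
a,b=P(78,450,.05),P(305,560,.05);print('front edge',np.linalg.norm(a-b),'yaw',np.degrees(np.arctan2(*(a-b)[1::-1]))-90,(a+b)/2)
a,b=P(510,130,.068),P(408,310,.068);d=a-b;print('wall',np.degrees(np.arctan2(d[1],d[0])))
# rib depth points above 0.078
dep=np.load('pics/t0.npy');pts=[]
for v in range(195,220):
  for u in range(195,240):
    if dep[v,u]>0:
      p=px('top',dep,u,v,0)
      if .078<p[2]<.09: pts.append(p)
pts=np.array(pts);c=pts.mean(0);w,V=np.linalg.eigh(np.cov((pts-c)[:,:2].T));print('rib',len(pts),c,np.degrees(np.arctan2(V[1,1],V[0,1])))
o=get_obs();import scipy.spatial.transform as s
print(s.Rotation.from_rotvec(o['ee_rot']).as_matrix().round(3))
```

```text
tab [0.49810854 0.18503534 0.086     ] coveredge [0.59594629 0.13992802 0.068     ] 0.1092286406514931 should .108 0.0789429541359746
yaw -24.75169290359561
yaw lat -24.49761412202531
front edge 0.12387528251227957 yaw -25.10594822401562 [0.47760417 0.19455235 0.05      ]
wall -28.582265611945505
rib 128 [0.57666555 0.15054701 0.08401405] 65.01457822990145
[[-0.969  0.247 -0.   ]
 [ 0.247  0.969 -0.002]
 [-0.    -0.002 -1.   ]]
```

Box yaw is about -24.9°, and every size agrees with the given values. I'll approach the tab with the gripper shut and aligned to the box.

```bash
python3 -m inch '{"offset":[[-0.35,-0.26,0],[-0.35,-0.26,0],[-0.35,-0.26,0],[-0.35,-0.26,0],[-0.6,-0.44,0.05],[-0.6,-0.44,0.05],[-0.6,-0.44,0.1],[-0.7,-0.5,0.1],[-0.7,-0.5,0.1],[-0.7,-0.5,0.1]],"dr":[[0,0,0.1],[0,0,0.2],[0,0,0.37],[0,0,0.37],[0,0,0.37],[0,0,0.37],[0,0,0.37],[0,0,0.37],[0,0,0.37],[0,0,0.37]],"claw":[-1,-1,-1,-1,-1,-1,-1,-1,-1,-1]}' 60
cat > g.py <<'E'
import sys
from h import *
from scipy.spatial.transform import Rotation as S
o=get_obs();R=S.from_rotvec(o['ee_rot']).as_matrix();p=np.array(o['ee_pos'])
y=np.radians(-24.9);u=np.array([np.cos(y),np.sin(y),0]);v=np.array([-u[1],u[0],0])
O=np.array([.4983,.1848,0])+.096*u
G=lambda x,yy,z:O+x*u+yy*v+np.array([0,0,z])
q=p-O;print('t',o['t'],'box TCP',(q@u).round(4),(q@v).round(4),q[2].round(4),'F',np.round(o['force'],1),'yawx',np.degrees(np.arctan2(R[1,0],R[0,0])).round(2),'open',o['opening'],'tilt',R[:2,2].round(3))
for a in sys.argv[1:]:
    g=G(*map(float,a.split(',')));print(a,'offset',(R.T@(g-p)/.5).round(4))
E
python3 g.py -- -0.096,0,0.12 2>/dev/null || sed -i 's/sys.argv\[1:\]/[a for a in sys.argv[1:] if a!="--"]/' g.py; python3 g.py -- -0.096,0,0.11
```

```text
t: 0.93
ee_pos: [0.4202, 0.2887, 0.1923]
ee_rot: [-0.677, -3.067, 0.0]
force: [1.7, -0.0, 0.3]
opening: -0.002
gripper_force: 0.0
t 0.9333 box TCP -0.2106 0.0614 0.1923 F [ 1.7 -0.   0.3] yawx 155.1 open -0.0018324748883755265 tilt [-0. -0.]
t 0.9333 box TCP -0.2106 0.0614 0.1923 F [ 1.7 -0.   0.3] yawx 155.1 open -0.0018324748883755265 tilt [-0. -0.]
-0.096,0,0.11 offset [-0.2292 -0.1227  0.1646]
```

```bash
python3 -m inch '{"offset":[[-0.1,-0.06,0.08],[-0.2,-0.12,0.12],[-0.2,-0.12,0.12],[-0.2,-0.12,0.12],[-0.2,-0.12,0.12],[-0.2,-0.12,0.12]],"dr":[[0,0,0],[0,0,0],[0,0,0],[0,0,0],[0,0,0],[0,0,0]],"claw":[-1,-1,-1,-1,-1,-1]}'; python3 g.py -- -0.097,0,0.11; python3 -c "
from h import *
a,b=snap('side','s1'),snap('top','t1')
cv2.imwrite('pics/v1.png',np.hstack([cv2.resize(a[0][190:370,140:380],None,fx=1.66,fy=1.66),cv2.resize(b[0][190:370,110:350],None,fx=1.66,fy=1.66)])[:,:,::-1])"
```

```text
t: 1.43
ee_pos: [0.4846, 0.1939, 0.1324]
ee_rot: [-0.679, -3.066, 0.001]
force: [0.2, 0.4, 0.8]
opening: 0.002
gripper_force: 0.0
t 1.4333 box TCP -0.1122 0.0025 0.1324 F [0.2 0.4 0.8] yawx 155.02 open 0.0017763736603750404 tilt [-0.001 -0.   ]
-0.097,0,0.11 offset [-0.0305 -0.0049  0.0448]
```

View pics/v1.png

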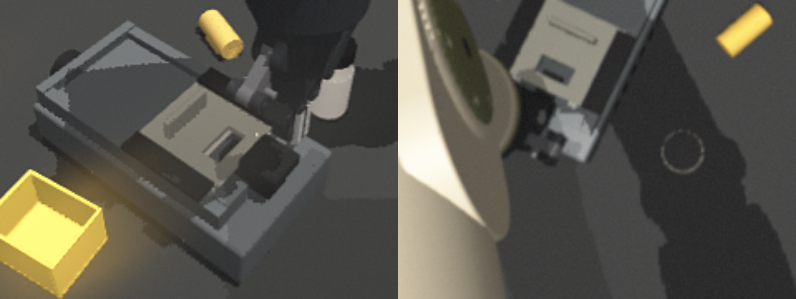

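The shut fingertips hang just behind and above the pad, which matches the computed pose. Next I'll move 15 mm forward and press down.

```bash
python3 -m inch '{"offset":[[-0.03,-0.005,0.02],[-0.03,-0.005,0.04],[-0.03,-0.005,0.06],[-0.03,-0.005,0.07],[-0.03,-0.005,0.08],[-0.03,-0.005,0.085],[-0.03,-0.005,0.09],[-0.03,-0.005,0.092],[-0.03,-0.005,0.092],[-0.03,-0.005,0.092]],"dr":[[0,0,0],[0,0,0],[0,0,0],[0,0,0],[0,0,0],[0,0,0],[0,0,0],[0,0,0],[0,0,0],[0,0,0]],"claw":[-1,-1,-1,-1,-1,-1,-1,-1,-1,-1]}'; python3 g.py; python3 -c "
from h import *
a,b=snap('side','s2'),snap('top','t2')
cv2.imwrite('pics/v2.png',np.hstack([cv2.resize(a[0][190:370,140:380],None,fx=1.66,fy=1.66),cv2.resize(b[0][190:370,110:350],None,fx=1.66,fy=1.66)])[:,:,::-1])"
```

```text
t: 2.37
ee_pos: [0.4976, 0.1858, 0.0872]
ee_rot: [0.677, 3.067, 0.001]
force: [-0.6, 1.5, 2.2]
opening: 0.002
gripper_force: 1.5
t 2.3667 box TCP -0.097 0.0006 0.0872 F [-0.6  1.5  2.2] yawx 155.1 open 0.002311922515721758 tilt [0. 0.]
```

View pics/v2.png

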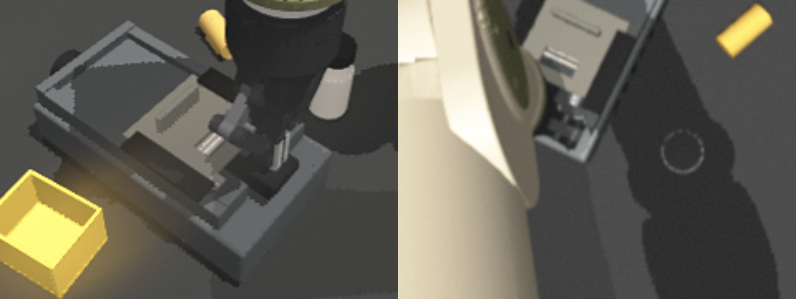

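The cover looks shifted: the rib moved from about (573,28) to (577,22) in the top half. I'll check that numerically, without viewing another picture.

```bash
cat > rib.py <<'E'
from g import *
def rib(cam,f):
    D=np.load(f'pics/{f}.npy');m=camera_model(cam);K=np.array(m['camera_matrix']);R_=np.array(m['R']);t=np.array(m['t'])
    vv,uu=np.nonzero(D>0);z=D[vv,uu].astype(float)
    a=cv2.undistortPoints(np.c_[uu,vv].astype(float)[:,None],K,np.array(m['distortion']))[:,0]
    X=(np.c_[a*z[:,None],z]-t)@R_-O
    X=np.c_[X@u,X@v,X[:,2]]
    k=(X[:,0]>-.03)&(X[:,0]<.105)&(abs(X[:,1])<.03)&(X[:,2]>.080)&(X[:,2]<.086)
    X=X[k];print(f,len(X),'rib box',np.median(X,0).round(4),'x range',np.percentile(X[:,0],[5,95]).round(4)) if len(X) else print(f,'none')
if __name__=='__main__':
    for f in ['t0','s0','t2','s2']: rib('top' if f[0]=='t' else 'side',f)
E
python3 rib.py
```

```text
t 2.4667 box TCP -0.0969 0.0006 0.0872 F [-1.4 -0.2  3.1] yawx 155.1 open -0.002220660970712175 tilt [0.001 0.001]
t0 114 rib box [-0.0105  0.0019  0.0838] x range [-0.0132 -0.0076]
s0 161 rib box [-0.0124  0.0044  0.0842] x range [-0.0141 -0.0088]
t2 109 rib box [-0.0017  0.0019  0.0842] x range [-0.0042  0.0012]
s2 155 rib box [-0.0035  0.0047  0.0841] x range [-0.0053  0.0001]
```

The cover popped 9 mm. I'll lift off, move over behind the rib and come down to 5 mm above the cover.

```bash
python3 -m inch '{"offset":[[0,0,-0.03],[0,0,-0.05],[-0.03,0.002,-0.06],[-0.08,0.002,-0.06],[-0.13,0.002,-0.06],[-0.132,0.002,-0.05],[-0.132,0.002,-0.03],[-0.132,0.002,-0.01],[-0.132,0.002,0.014],[-0.132,0.002,0.014]],"dr":[[0,0,0],[0,0,0],[0,0,0],[0,0,0],[0,0,0],[0,0,0],[0,0,0],[0,0,0],[0,0,0],[0,0,0]],"claw":[-1,-1,-1,-1,-1,-1,-1,-1,-1,-1]}'; python3 -c "
from rib import *
snap('side','s3');snap('top','t3');rib('top','t3')"
```

```text
t: 3.3
ee_pos: [0.5551, 0.1589, 0.0764]
ee_rot: [-0.674, -3.064, 0.004]
force: [-1.0, -1.1, -0.7]
opening: -0.0
gripper_force: 0.0
t 3.3 box TCP -0.0336 0.0004 0.0764 F [-1.  -1.1 -0.7] yawx 155.17 open -9.436743074221486e-05 tilt [-0.005 -0.001]
t3 23 rib box [-0.0007 -0.0174  0.085 ] x range [-0.0036  0.002 ]
```

```bash
python3 -m inch '{"offset":[[-0.005,0.002,-0.004],[-0.015,0.002,-0.004],[-0.03,0.002,-0.004],[-0.045,0.002,-0.004],[-0.06,0.002,-0.004],[-0.075,0.002,-0.004],[-0.09,0.002,-0.004],[-0.105,0.002,-0.004],[-0.12,0.002,-0.004],[-0.12,0.002,-0.004]],"dr":[[0,0,0],[0,0,0],[0,0,0],[0,0,0],[0,0,0],[0,0,0],[0,0,0],[0,0,0],[0,0,0],[0,0,0]],"claw":[-1,-1,-1,-1,-1,-1,-1,-1,-1,-1]}'; python3 -c "
from rib import *
a=snap('side','s4');b=snap('top','t4');rib('top','t4');rib('side','s4')
cv2.imwrite('pics/v4.png',np.hstack([cv2.resize(x[0][r:r+180,c:c+240],None,fx=1.66,fy=1.66) for x,r,c in((a,190,140),(b,110,130))])[:,:,::-1])"; python3 g.py -- 0.065,0.001,0.079
```

```text
t: 4.23
ee_pos: [0.6143, 0.1325, 0.0818]
ee_rot: [0.68, 3.066, -0.001]
force: [-0.5, -1.2, 0.5]
opening: -0.003
gripper_force: 0.0
t 4.2333 box TCP 0.0312 0.0014 0.0818 F [-0.5 -1.2  0.5] yawx 154.99 open -0.0027391828760236557 tilt [ 0.001 -0.001]
t4 none
s4 102 rib box [0.0427 0.014  0.0839] x range [0.0207 0.0481]
t 4.3333 box TCP 0.0297 0.0017 0.0816 F [-0.4 -0.6  0.3] yawx 155.03 open 0.0007536295638192925 tilt [ 0.    -0.001]
0.065,0.001,0.079 offset [-0.0706 -0.0014  0.0051]
```

View pics/v4.png

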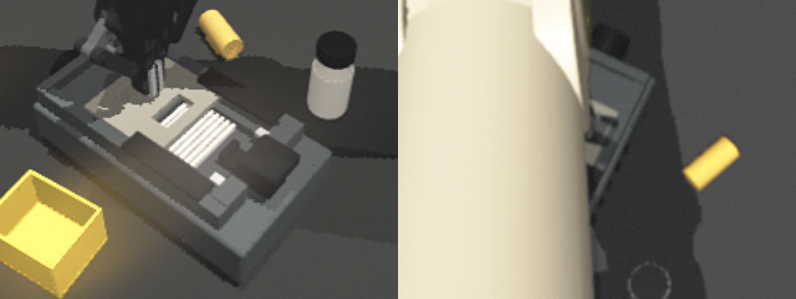

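The cover is sliding straight, with the fingertips behind the rib and the tab risen. I'll push the remaining 36 mm.

```bash
python3 -m inch '{"offset":[[-0.012,0,0.004],[-0.024,0,0.004],[-0.036,0,0.004],[-0.048,0,0.004],[-0.06,0,0.004],[-0.068,0,0.004],[-0.072,0,0.004],[-0.072,0,0.004]],"dr":[[0,0,0],[0,0,0],[0,0,0],[0,0,0],[0,0,0],[0,0,0],[0,0,0],[0,0,0]],"claw":[-1,-1,-1,-1,-1,-1,-1,-1]}'; python3 -c "
from rib import *
snap('side','s5');rib('side','s5')"
```

```text
t: 5.0
ee_pos: [0.6458, 0.1185, 0.0798]
ee_rot: [0.678, 3.067, -0.0]
force: [0.4, 0.1, -0.7]
opening: 0.003
gripper_force: 0.0
t 5.0 box TCP 0.0657 0.002 0.0798 F [ 0.4  0.1 -0.7] yawx 155.06 open 0.003289390735640915 tilt [ 0. -0.]
s5 92 rib box [0.0671 0.0142 0.0836] x range [0.0551 0.0815]
```

Now I'll back off 15 mm, rise, move toward the tab side and up, and look.

```bash
python3 -m inch '{"offset":[[0.02,0,0],[0.03,0,-0.03],[0.03,0,-0.08],[0.03,0,-0.15],[0.03,0.05,-0.22],[0.03,0.12,-0.25],[0.03,0.2,-0.25],[0.03,0.28,-0.25],[0.03,0.34,-0.25],[0.03,0.34,-0.25]],"dr":[[0,0,0],[0,0,0],[0,0,0],[0,0,0],[0,0,0],[0,0,0],[0,0,0],[0,0,0],[0,0,0],[0,0,0]],"claw":[-1,-1,-1,-1,-1,-1,-1,-1,-1,-1]}'; python3 -c "
from rib import *
a=snap('side','s6');b=snap('top','t6');rib('top','t6');rib('side','s6')
cv2.imwrite('pics/v6.png',np.hstack([cv2.resize(x[0][r:r+200,c:c+240],None,fx=1.66,fy=1.66) for x,r,c in((a,190,120),(b,110,130))])[:,:,::-1])"
```

```text
t: 5.88
ee_pos: [0.7021, 0.2887, 0.2036]
ee_rot: [-0.663, -3.068, -0.005]
force: [-0.1, 0.8, -2.1]
opening: 0.0
gripper_force: 0.0
t 5.8833 box TCP 0.0451 0.18 0.2036 F [-0.1  0.8 -2.1] yawx 155.61 open 0.00044363872990650616 tilt [-0.002  0.003]
t6 109 rib box [ 0.0806 -0.0002  0.0841] x range [0.0779 0.0837]
s6 141 rib box [0.0786 0.0025 0.0839] x range [0.0768 0.0827]
```

View pics/v6.png

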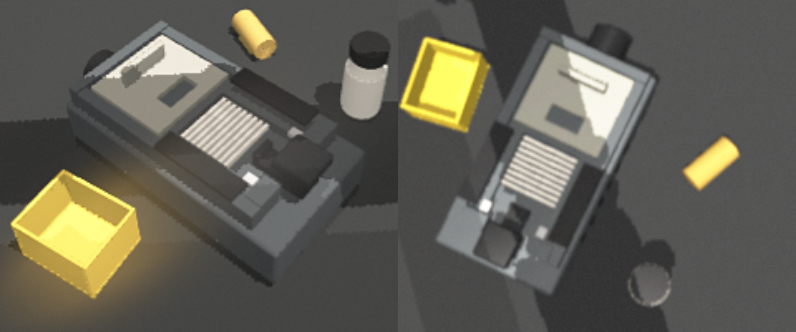

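The cover lies flat on the deck with its origin at about x = +60 mm, roughly 8 mm clear of the lips. The bin, jar and lock haven't moved, and the arm is clear.

```bash
python3 -c "
from bench import workorder
print(workorder.finish_job())"
```

```text
the job is handed in; nothing more can be done
None
```

The filter box is open and the job is handed in: the tab was pressed, the cover popped loose, and it was pushed flat onto the rear deck about 8 mm clear of the lips, with the bin, jar and lock barrel left where they were (about 6 s of the 38 s limit).

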